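# Pop open the touch-latch tilt-out tray of the rattan shelf

## Task

Open the shelf's tilt-out tray: press the upper part of its front inward until the touch catch lets go, then take the fingers off and let the spring throw the tray ajar. Then push its upper edge outward and down with the fingertips until the tray is fully open against its stop, without ever pinching the front between the fingers. Leave the mask, brush, flashlight and snorkel keeper where they are.

Things in the scene. Friction and masses are not known exactly. Their poses are not given: they have to be found in the camera images.
- shelf: Rattan-framed shelf fixed to the table, 150 deep (x) by 330 wide (y) by 180 mm high; origin under its centre, on the table. x is level and points from front to back, y to its left, z up; the front, with the tray, faces -x, roughly to the robot. Level top board from x = -28 to 75 mm, upper face 172 mm up, the flashlight on its rear half. 18 mm posts at y = +/-156 mm.
- tray (a joint): Tilt about the bottom hinge (rad): 0 shut and latched (front leans back 0.2 from vertical); grows as the upper edge comes out (shelf's -x) and down; spring leaves it ajar at about 0.46; 1.1 fully open at its stop. Pressing goes negative: catch lets go at about -0.04, hard stop -0.075. Cannot be pulled open while latched; does not latch again. Beyond ajar: light friction, stays or sinks open.
- tray_press (a point): Point on the outer face of the tray's front, mid-width, 125 mm up the panel from the hinge, 25 mm below its upper edge: a good place to press, towards the shelf's +x (5 mm and about 5 to 9 N trip the catch). Moves with the tray; its x axis is normal to the panel, pointing inward, z up the panel. On release the panel follows the finger out by about 60 mm within a second.
- tray_top (a point): Middle of the panel's upper edge (centre of its thickness). The front panel is 260 wide, 150 high along the slope and 16 mm thick. Moves with the tray; axes as tray_press. Ajar, some 80 mm stay open between it and the top board; pushing it further takes under 8 N here.
- tray_hinge (a point): Middle of the hinge line, which runs along the shelf's y at the foot of the panel's inner face, 25 mm above the table and 75 mm in front of the shelf's origin. Behind the panel is the empty shallow bin, rigid with it: 70 mm deep, 5 mm cheeks at y = +/-112 mm reaching 90 mm up the panel, rear wall 60 mm high; the steel catch parts stand off the inner face near its two ends (beyond y = +/-85 mm), so keep to the middle there.
- mask: Dive mask with two mirrored lenses, lying lenses up on the table left of the shelf (its +y side); 85 x 165 x 68 mm, loose; origin under its centre.
- brush: Short green plastic scrub brush on the table right of the shelf (its -y side); 120 x 50 x 66 mm with a bow handle, loose; origin under its centre.
- flashlight: Aluminium flashlight with a rubber toggle, 147 mm long, 34 mm thick, lying along y on the back of the shelf's top board, loose; origin under its middle, its head at +x.
- keeper: Yellow plastic figure-of-eight snorkel keeper, 74 x 36 x 12 mm, flat on the table in front of and beside the shelf, loose; origin under its centre.

How it is judged (in metres and radians):
On the way, in this order (a step that is already met when the one before it is completed fails the run):
1. the tray front is pressed inward past its catch (value of joint tray below -0.03 rad), for 0.01 s.
2. the spring has thrown the tray ajar with the fingers off it (value of joint tray above 0.3 rad and contact force between the fingers and tray_c1 below 0.2 N and contact force between the fingers and tray_c2 below 0.2 N), for 0.1 s.
At the end, for the whole second after the job is handed in: The tray stands open beyond 1.0 rad (its stop is at 1.1) and at rest, and mask, brush, flashlight and keeper are each within 30 mm of where they started (value of joint tray above 1 rad and velocity of joint tray between -0.05 and 0.05 rad/s and distance of each of mask, brush, flashlight, keeper from where it was at the start of the episode below 0.03 m); the robot touches nothing.
It fails at once if the tray's front is pinched: fingers on its outer and inner face at once (contact force between the fingers and tray_c1 above 1 N and contact force between the fingers and tray_c2 above 1 N).
It fails at once if a bystander is lifted or displaced by more than 30 mm (distance of any of mask, brush, flashlight, keeper from where it was at the start of the episode above 0.03 m).
It also fails if it takes over 48 s, if anything falls off the work surface, if the arm or the gripper's body presses on something with over 40 N, if the wrist force passes 120 N, or if a joint passes its speed limit or range.

## Robot

A 7-joint arm with a two-finger parallel gripper is mounted at the origin on the work surface. World frame = base frame: x ahead of the robot, y to its left, z up, the work surface at z = 0. Lengths are in mm, angles in rad, forces in N, time in s.
With the tool pointing down it reaches from about 400 to 875 mm from the base axis. Payload 6.5 kg.
Tool frame: the origin (TCP) lies midway between the tips of the shut fingers; the grasp point (between the pads) lies 19 mm behind it; z points along the fingers, y is the line along which they close (so a half turn about z gives the same grasp; the last joint's range is limited). The gripper opens to 88 mm and grips with 3 to 60 N. Pads are 18 mm wide; open, the fingers measure 123 mm over their backs; the gripper's body (75 mm by 187 mm) begins 45 mm behind the grasp point.
Start: joints at [1.19, 0.536, -0.004, 1.538, 0.003, 1.067, -0.071], TCP at [201.253, -618.051, 238.716] pointing down, gripper open.
Joint ranges: [-2.7, 2.7], [-0.37, 2.16], [-1.27, 1.26], [0.24, 2.4], [-1.31, 4.45], [0.19, 1.91], [-2.76, 2.76]. Speed limits (rad/s): [2.39, 2.39, 3.14, 3.14, 3.14, 3.14, 3.14].

## Interface

Orientations are given as a unit quaternion [x, y, z, w].
In Python, from workcell import readout, viewer, order gives the robot as it stands. The module is installed in compiled form; this text tells all that it offers.
- The arm moves only by the tool arm_command, never from a script. Its argument "plan" is a list of rows, each a list of 3 entries, a list of its own where there are three numbers: the shift along the tool's x, y, z in cm, then the turn, a rotation vector about the tool's x, y, z in rad, then the opening, from 0 (shut) to 1 (fully open). A call has 1 to 10 rows; each row shifts and turns the commanded pose from where the row before left it, along the tool's axes as they then stand; what a row does not reach is not made up. A row lasts 1/10 s, in which the tool goes at most 50 mm and 8.59 degrees, less where a joint would pass 70% of its speed; a pose out of reach is approached as far as the arm can. A call with a gripper value outside its range is refused whole. The fingers move at their own pace and stop on an object; "grip_force" is the grip in N (left out, the last holds). Time passes only in rows, so rows that do not move let the fingers close. It gives the time, the measured TCP pose, the force, the opening and the grip force at its end, in the units of the state.
- readout.state(): the state, without advancing time (a new reading comes with each control period).
- viewer.grab_frame(name): name is "scene" or "top" or "wrist"; returns the picture (400x640x3 uint8, red, green, blue); there is no depth.
- viewer.calibration(name): a dict with "K" (3x3 intrinsics, pixels), "world_from_camera" (4x4, takes a point from camera to world coordinates). Camera axes: x right, y up, looking along -z (the intrinsics and any distortion apply to the point x, -y, -z); pixel columns grow to the right and rows downward; lengths in mm; the calibration is good to about 2 mm. A picture is of the moment at which its call begins: read the wrist's pose just before it. calibration takes no time and is no camera call; for the wrist camera it gives the pose at the moment of the call.
- order.hand_in(): hands the job in; it is judged then, once.
The state is a dict: "time_s": time; "joint_positions": joint angles; "qvel": joint speeds; "tau": joint torques, N m; "tcp_pos": TCP position; "tcp_rot": TCP orientation; "wrist_force": force on the tool from outside, world axes, zero at the start; "moment": the same for the moment, N m; "gripper_width": finger opening in mm; "grip_force": force on a finger pad.
Only numpy, scipy, OpenCV 4.12 (cv2) and the standard library are available. Lean on these libraries where they do the work, as an engineer would, in place of code of your own. Each camera call takes 0.05 s, during which the arm holds its last target. There are 200 camera calls.

## Working session

There is one attempt and no reset: what is moved stays moved. The work goes in short steps, Python scripts to look and compute and a tool call to move; the robot and the scene stay as the last step left them, time stands still between calls to the robot, and variables do not carry over. Pictures are saved under pics/ and viewed, at most 10 in all, crops included, and the job is handed in when it is done.

Besides the shell and the picture viewer there is one more tool, called after "Emit:" by a JSON object that holds its "name" and its "arguments", one argument or row to a line. arm_command: Moves the arm, as the interface text tells. Its arguments: {"type":"object","properties":{"plan":{"type":"array"},"grip_force":{"type":"number"}},"required":["plan"]}

```bash
mkdir -p pics
python3 - <<'E'
from workcell import readout, viewer
import cv2
s=readout.state(); print(s)
for n in ("scene","top"):
    im=viewer.grab_frame(n); cv2.imwrite(f"pics/{n}0.png",im[:,:,::-1])
    c=viewer.calibration(n); print(n,c)
E
```

```text
{'time_s': 0.0, 'joint_positions': array([ 1.18978467,  0.53716928, -0.0044411 ,  1.53882772,  0.00261569,
        1.06730012, -0.07119723]), 'qvel': array([ 0.0001486 , -0.00024904, -0.00214752,  0.00301595,  0.00031824,
        0.000918  , -0.00103308]), 'tau': array([ 2.25594954e-05, -5.70980573e+01,  9.90986489e-01, -2.51599789e+01,
       -5.62254782e-02,  1.80666754e-02,  1.94763943e-04]), 'tcp_pos': array([ 201.06175478, -617.49464868,  237.85474177]), 'tcp_rot': array([ 9.87630293e-01,  1.56798224e-01, -2.00502641e-04, -8.25389517e-04]), 'wrist_force': array([-0.15127222, -0.17463186,  0.23407458]), 'moment': array([-0.02522057,  0.0072152 ,  0.03969009]), 'grip_force': 0.0, 'gripper_width': 88.20647767518129}
scene {'K': array([[416.58671181,   0.        , 321.37121395],
       [  0.        , 416.58671181, 205.49743343],
       [  0.        ,   0.        ,   1.        ]]), 'world_from_camera': array([[ 9.52582546e-01,  2.33763844e-01, -1.94784390e-01,
         3.71279208e+02],
       [-3.04268442e-01,  7.26146092e-01, -6.16548918e-01,
        -6.27901860e+02],
       [-2.68492123e-03,  6.46580481e-01,  7.62841053e-01,
         9.61483568e+02],
       [ 0.00000000e+00,  0.00000000e+00,  0.00000000e+00,
         1.00000000e+00]])}
top {'K': array([[399.89549071,   0.        , 322.23500008],
       [  0.        , 399.89549071, 198.04351865],
       [  0.        ,   0.        ,   1.        ]]), 'world_from_camera': array([[-7.93131598e-03,  9.80508381e-01, -1.96317115e-01,
         4.06727231e+02],
       [-9.99726216e-01, -3.45321685e-03,  2.31423350e-02,
         4.06092108e+01],
       [ 2.20133278e-02,  1.96446916e-01,  9.80267322e-01,
         1.05138845e+03],
       [ 0.00000000e+00,  0.00000000e+00,  0.00000000e+00,
         1.00000000e+00]])}
```

View pics/scene0.png

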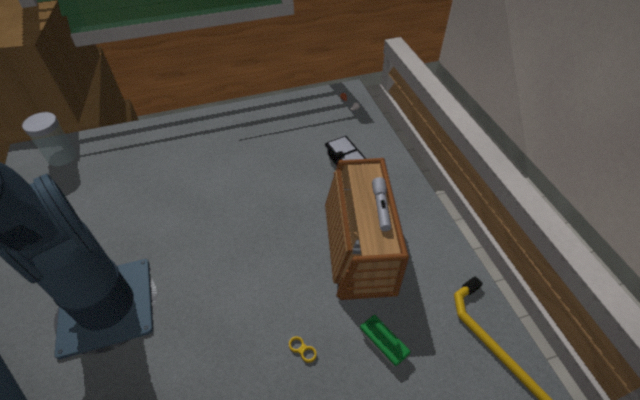

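View pics/top0.png

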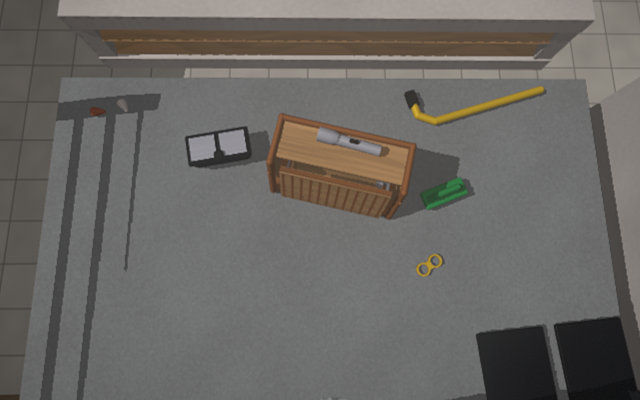

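The scene view shows the shelf upright with the tray shut. In the top view it spans columns 268–415, rows 113–218. The mask is at (218,147), the brush at (445,193) and the keeper at (429,265). I'll enlarge it.

Run:
```python
import cv2
im=cv2.imread("pics/top0.png")[105:225,260:420]
cv2.imwrite("pics/crop0.png",cv2.resize(im,None,fx=5,fy=5,interpolation=cv2.INTER_CUBIC))
```

```text
(no output)
```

View pics/crop0.png

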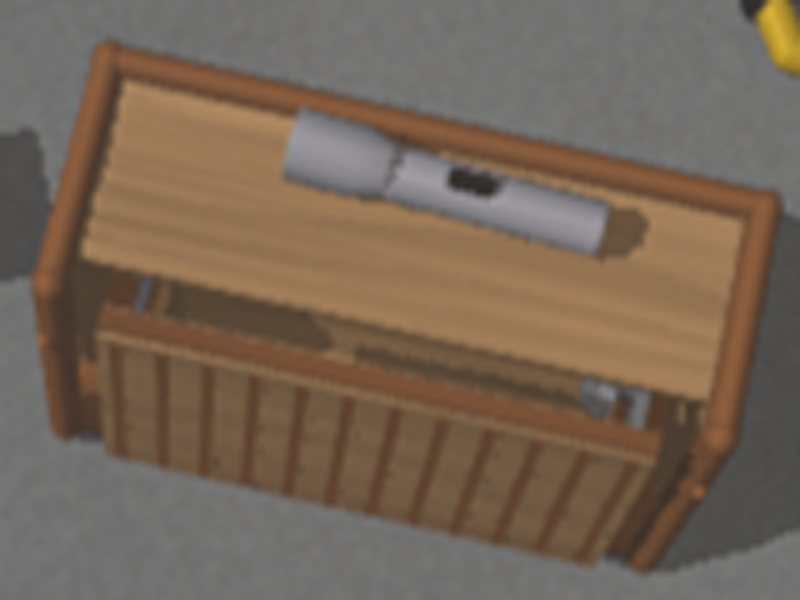

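The crop shows the board front edge running from (82,262) to (708,400). The panel's outer top edge runs from (100,335) to (655,460) and its foot from (108,455) to (600,565). I'll fit the shelf pose from these points.

```bash
cat > h.py <<'E'
import numpy as np
from scipy.optimize import least_squares
from scipy.spatial.transform import Rotation as R
from workcell import readout, viewer
def proj(P,c):
    T=np.linalg.inv(c["world_from_camera"]); q=np.atleast_2d(P)@T[:3,:3].T+T[:3,3]
    q=q*[1,-1,-1]; u=q@c["K"].T; return u[:,:2]/u[:,2:]
def pt(pose,P):
    x,y,a=pose; P=np.atleast_2d(P); c,s=np.cos(a),np.sin(a)
    return np.c_[x+c*P[:,0]-s*P[:,1],y+s*P[:,0]+c*P[:,1],P[:,2]]
E
python3 - <<'E'
from h import *
c=viewer.calibration("top")
L=[(-28,147,172),(-28,-147,172),(-61,130,175),(-61,-130,175),(-91,130,28),(-91,-130,28)]
C=np.array([(82,262),(708,400),(100,335),(655,460),(108,455),(600,565)])
px=C/5+[259.6,104.6]
f=lambda p:(proj(pt(p,L),c)-px).ravel()
r=least_squares(f,[700,0,-.2],x_scale=[100,100,1]); print(r.x,r.fun.reshape(-1,2).round(1))
p=r.x
for n,P in dict(press=(-66,0,150.7),top=(-53,0,173.6),hinge=(-75,0,25)).items(): print(n,pt(p,P).round(1))
E
```

```text
[ 6.74707971e+02 -2.36766707e+01 -2.28088954e-01] [[-0.5 -0.8]
 [ 0.4 -0.4]
 [-0.4 -0.5]
 [ 1.2 -0.4]
 [-0.1  1.2]
 [-0.8  1.1]]
press [[610.4  -8.8 150.7]]
top [[623.1 -11.7 173.6]]
hinge [[601.7  -6.7  25. ]]
```

Emit:
{"name": "arm_command", "arguments": {
  "plan": [
    [[0,0,0],[0,0,0.109],0],
    [[0,0,0],[0,0,0.109],0],
    [[0,0,0],[0,0,0.109],0],
    [[0,0,0],[0,0,0.109],0],
    [[0,0,0],[0,0,0.109],0],
    [[0,0,0],[0,0,0],0]
  ]
}}

```text
time_s: 0.7
tcp_pos: [201.3, -617.7, 238.3]
tcp_rot: [0.993, -0.115, -0.0, -0.0]
wrist_force: [0.2, -0.5, 0.1]
gripper_width: 42.0
grip_force: 0.0
```

```bash
cat >> h.py <<'E'
P=[674.7,-23.7,-.228]
def go(S):
    "delta in tool frame (cm) to shelf-frame point S, and remaining tool yaw"
    s=readout.state(); r=R.from_quat(s["tcp_rot"]); d=pt(P,S)[0]-s["tcp_pos"]
    p=s["tcp_pos"]-[P[0],P[1],0]; c,sn=np.cos(P[2]),np.sin(P[2])
    X=r.as_matrix()[:,0]
    print("t",s["time_s"],"shelf tcp",np.round([c*p[0]+sn*p[1],-sn*p[0]+c*p[1],p[2]],1),"delta cm",(r.inv().apply(d)/10).round(2),"yaw err",round(np.arctan2(X[1],X[0])-P[2],3),"down",r.as_matrix()[:,2].round(3),"F",s["wrist_force"].round(1),"w",s["gripper_width"])
E
python3 -c "
from h import *
go((-135,0,220))"
```

```text
t 0.7 shelf tcp [-326.9 -685.7  238.3] delta cm [ 18.99 -68.62   1.85] yaw err -0.003 down [-0.001  0.001 -1.   ] F [ 0.2 -0.5  0.1] w 42.043262384539524
```

Emit:
{"name": "arm_command", "arguments": {
  "plan": [
    [[0.95,-3.43,0],[0,0,0],0],
    [[0.95,-3.43,0],[0,0,0],0],
    [[0.95,-3.43,0],[0,0,0],0],
    [[0.95,-3.43,0],[0,0,0],0],
    [[0.95,-3.43,0],[0,0,0],0],
    [[0.95,-3.43,0],[0,0,0],0],
    [[0.95,-3.43,0],[0,0,0],0],
    [[0.95,-3.43,0],[0,0,0],0],
    [[0.95,-3.43,0],[0,0,0],0],
    [[0.95,-3.43,0],[0,0,0],0]
  ]
}}

```text
time_s: 1.7
tcp_pos: [372.4, -304.4, 238.7]
tcp_rot: [0.994, -0.113, -0.0, 0.0]
wrist_force: [1.1, -1.2, 0.5]
gripper_width: 0.7
grip_force: 0.0
```

Emit:
{"name": "arm_command", "arguments": {
  "plan": [
    [[0.95,-3.43,0],[0,0,0],0],
    [[0.95,-3.43,0],[0,0,0],0],
    [[0.95,-3.43,0],[0,0,0],0],
    [[0.95,-3.43,0],[0,0,0],0],
    [[0.95,-3.43,0],[0,0,0],0],
    [[0.95,-3.43,0],[0,0,0],0],
    [[0.95,-3.43,0],[0,0,0],0],
    [[0.95,-3.43,0],[0,0,0],0],
    [[0.95,-3.43,0],[0,0,0],0],
    [[0,0,0],[0,0,0],0]
  ]
}}

```text
time_s: 2.7
tcp_pos: [527.4, -19.2, 238.8]
tcp_rot: [0.994, -0.11, 0.001, -0.001]
wrist_force: [0.2, 0.6, -0.2]
gripper_width: 0.5
grip_force: 0.0
```

```bash
python3 -c "
from h import *
import cv2
go((-95,0,145))
cv2.imwrite('pics/w1.png',viewer.grab_frame('wrist')[:,:,::-1])"
```

```text
t 2.7 shelf tcp [-144.5  -28.9  238.8] delta cm [ 4.97 -2.82  9.39] yaw err 0.008 down [ 0.001  0.003 -1.   ] F [ 0.2  0.6 -0.2] w 0.4785677626351015
```

View pics/w1.png

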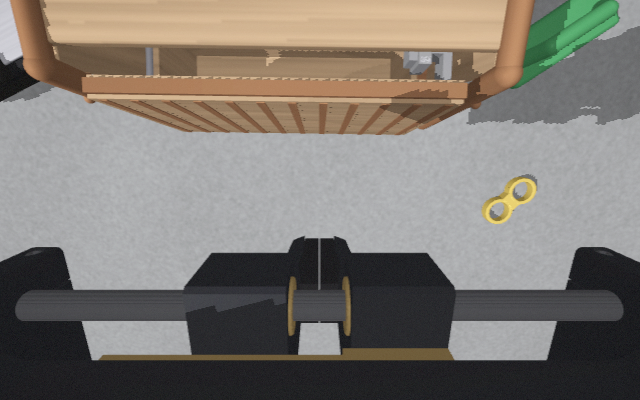

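The wrist view shows the panel's outer top edge from about (86,95) to (467,99). The shut fingers are at (320,240), and everything is clear. I'll check the pose against these pixels and then approach.

```bash
python3 -c "
from h import *
c=viewer.calibration('wrist')
print(proj(pt(P,[(-61,130,175),(-61,-130,175),(-91,130,28),(-91,-130,28),(-28,0,172)]),c).round(0))"
```

```text
[[ 80.  97.]
 [464. 100.]
 [183. 133.]
 [402. 134.]
 [271.  45.]]
```

Emit:
{"name": "arm_command", "arguments": {
  "plan": [
    [[0.7,-0.95,3],[0,0,0],0],
    [[0.7,-0.95,3],[0,0,0],0],
    [[0.7,-0.95,3.4],[0,0,0],0],
    [[0.6,0,0],[0,0,0],0],
    [[0,0,0],[0,0,0],0]
  ]
}}

```text
time_s: 3.25
tcp_pos: [558.7, -4.6, 145.0]
tcp_rot: [0.993, -0.115, -0.0, 0.0]
wrist_force: [0.0, -0.3, 1.0]
gripper_width: 0.5
grip_force: 0.0
```

```bash
python3 -c "
from h import *
go((-77,0,145))"
```

```text
t 3.25 shelf tcp [-117.3   -7.6  145. ] delta cm [ 4.03 -0.77  0.  ] yaw err -0.002 down [-0.001 -0.001 -1.   ] F [ 0.  -0.3  1. ] w 0.45476980315434473
```

Emit:
{"name": "arm_command", "arguments": {
  "plan": [
    [[1,0,0],[0,0,0],0],
    [[1,0,0],[0,0,0],0],
    [[1,0,0],[0,0,0],0],
    [[0.3,0,0],[0,0,0],0],
    [[0.2,0,0],[0,0,0],0],
    [[0.2,0,0],[0,0,0],0],
    [[0,0,0],[0,0,0],0]
  ]
}}

```text
time_s: 3.95
tcp_pos: [594.5, -11.5, 144.7]
tcp_rot: [0.993, -0.115, -0.0, 0.0]
wrist_force: [-0.3, -0.6, -0.6]
gripper_width: 0.6
grip_force: 0.0
```

```bash
python3 -c "
from h import *
go((-77,0,145))"
```

```text
t 3.95 shelf tcp [-80.9  -6.3 144.7] delta cm [ 0.39 -0.63 -0.03] yaw err -0.002 down [-0. -0. -1.] F [-0.3 -0.6 -0.6] w 0.6239285833868465
```

Emit:
{"name": "arm_command", "arguments": {
  "plan": [
    [[0.2,0,0],[0,0,0],0],
    [[0.2,0,0],[0,0,0],0],
    [[0.2,0,0],[0,0,0],0],
    [[0,0,0],[0,0,0],0]
  ]
}}

```text
time_s: 4.35
tcp_pos: [598.8, -12.5, 144.4]
tcp_rot: [0.993, -0.115, -0.002, 0.0]
wrist_force: [-4.9, 0.5, 3.4]
gripper_width: 0.7
grip_force: 2.9
```

```bash
python3 -c "
from h import *
go((-77,0,145))"
```

```text
t 4.35 shelf tcp [-76.5  -6.3 144.4] delta cm [-0.05 -0.63 -0.06] yaw err -0.002 down [-0.004  0.    -1.   ] F [-4.9  0.5  3.4] w 0.7027362627410785
```

Emit:
{"name": "arm_command", "arguments": {
  "plan": [
    [[0.2,0,0],[0,0,0],0],
    [[0.2,0,0],[0,0,0],0],
    [[0,0,0],[0,0,0],0]
  ]
}}

```text
time_s: 4.65
tcp_pos: [602.3, -13.4, 144.1]
tcp_rot: [0.993, -0.115, -0.002, 0.0]
wrist_force: [-5.5, 1.6, 2.2]
gripper_width: 0.2
grip_force: 3.1
```

Emit:
{"name": "arm_command", "arguments": {
  "plan": [
    [[0.2,0,0],[0,0,0],0],
    [[0,0,0],[0,0,0],0]
  ]
}}

```text
time_s: 4.85
tcp_pos: [604.1, -13.8, 144.0]
tcp_rot: [0.993, -0.115, -0.002, 0.0]
wrist_force: [-6.0, 1.8, 2.1]
gripper_width: 0.4
grip_force: 3.0
```

Emit:
{"name": "arm_command", "arguments": {
  "plan": [
    [[0.2,0,0],[0,0,0],0],
    [[0,0,0],[0,0,0],0]
  ]
}}

```text
time_s: 5.05
tcp_pos: [605.9, -14.2, 143.9]
tcp_rot: [0.993, -0.115, -0.003, 0.0]
wrist_force: [-5.8, 2.2, 2.3]
gripper_width: 0.5
grip_force: 3.0
```

```bash
python3 -c "
from h import *
go((-77,0,145))"
```

```text
t 5.05 shelf tcp [-69.2  -6.3 143.9] delta cm [-0.78 -0.63 -0.11] yaw err -0.002 down [-0.005  0.    -1.   ] F [-5.8  2.2  2.3] w 0.455647527446258
```

Emit:
{"name": "arm_command", "arguments": {
  "plan": [
    [[0.2,0,0],[0,0,0],0],
    [[0,0,0],[0,0,0],0]
  ]
}}

```text
time_s: 5.25
tcp_pos: [607.4, -14.6, 143.7]
tcp_rot: [0.993, -0.115, -0.003, 0.0]
wrist_force: [-6.4, 1.4, 2.2]
gripper_width: 0.3
grip_force: 3.4
```

Emit:
{"name": "arm_command", "arguments": {
  "plan": [
    [[0.1,0,0],[0,0,0],0],
    [[0,0,0],[0,0,0],0]
  ]
}}

```text
time_s: 5.45
tcp_pos: [607.5, -14.6, 143.6]
tcp_rot: [0.993, -0.114, -0.004, 0.0]
wrist_force: [-8.8, 1.3, 3.1]
gripper_width: 0.5
grip_force: 4.9
```

Emit:
{"name": "arm_command", "arguments": {
  "plan": [
    [[-2,0,0],[0,0,0],0],
    [[-3,0,0],[0,0,0],0],
    [[-3,0,0],[0,0,0],0],
    [[-3,0,0],[0,0,0],0],
    [[-1,0,-3],[0,0,0],0],
    [[0,0,-4],[0,0,0],0],
    [[0,0,-4],[0,0,0],0],
    [[0,0,0],[0,0,0],0],
    [[0,0,0],[0,0,0],0],
    [[0,0,0],[0,0,0],0]
  ]
}}

```text
time_s: 6.45
tcp_pos: [493.5, 11.8, 253.6]
tcp_rot: [0.993, -0.115, -0.001, 0.0]
wrist_force: [-0.5, 0.4, -0.8]
gripper_width: 0.6
grip_force: 0.0
```

```bash
python3 -c "
from h import *
import cv2
go((-60,0,250))
cv2.imwrite('pics/w2.png',viewer.grab_frame('wrist')[:,:,::-1])
c=viewer.calibration('wrist')
for th in (.4,.46,.52):
  a=th-.2; u=np.array([-np.sin(a),np.cos(a)]); h=np.array([-75,25]); n=np.array([-np.cos(a),-np.sin(a)])
  i=h+150*u; o=i+16*n
  print(th,i.round(),o.round(),proj(pt(P,[(i[0],0,i[1]),(o[0],0,o[1])]),c).round())"
```

```text
t 6.45 shelf tcp [-184.5   -6.4  253.6] delta cm [12.45 -0.67  0.34] yaw err -0.002 down [-0.002 -0.    -1.   ] F [-0.5  0.4 -0.8] w 0.6106657031820674
0.4 [-105.  172.] [-120.  169.] [[310. 106.]
 [310. 128.]]
0.46 [-114.  170.] [-129.  166.] [[310. 118.]
 [310. 139.]]
0.52 [-122.  167.] [-137.  162.] [[310. 130.]
 [311. 149.]]
```

View pics/w2.png

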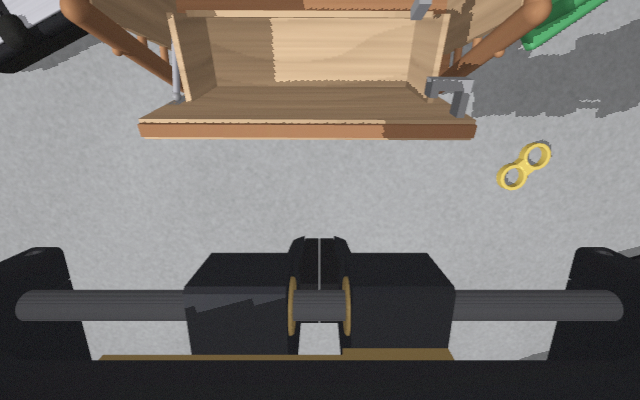

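The tray is ajar at about 0.47 rad: its upper outer edge is at row 138, where 0.46 predicts 139. The gap behind it is clear, and the bystanders look unmoved. Next I go over the edge and down behind it.

Emit:
{"name": "arm_command", "arguments": {
  "plan": [
    [[2.7,-0.2,0],[0,0,0],0],
    [[2.7,-0.2,0],[0,0,0],0],
    [[2.7,-0.2,0],[0,0,0],0],
    [[2.6,0,0],[0,0,0],0],
    [[0,0,0],[0,0,0],0],
    [[0,0,0],[0,0,0],0]
  ]
}}

```text
time_s: 7.1
tcp_pos: [598.9, -6.6, 253.0]
tcp_rot: [0.993, -0.115, -0.002, 0.0]
wrist_force: [-0.8, 0.5, -0.6]
gripper_width: 0.4
grip_force: 0.0
```

```bash
python3 -c "
from h import *
go((-80,0,158))"
```

```text
t 7.1 shelf tcp [-77.7  -0.5 253. ] delta cm [-0.2  -0.06  9.5 ] yaw err -0.002 down [-0.003  0.    -1.   ] F [-0.8  0.5 -0.6] w 0.3565329164081575
```

Emit:
{"name": "arm_command", "arguments": {
  "plan": [
    [[0,0,2.5],[0,0,0],0],
    [[0,0,2.5],[0,0,0],0],
    [[0,0,2.5],[0,0,0],0],
    [[0,0,2],[0,0,0],0],
    [[-0.2,0,0],[0,0,0],0],
    [[-1,0,0],[0,0,0],0],
    [[-1,0,0],[0,0,0],0],
    [[-0.5,0,0.1],[0,0,0],0],
    [[0,0,0],[0,0,0],0]
  ]
}}

```text
time_s: 8.0
tcp_pos: [572.9, -0.1, 159.6]
tcp_rot: [0.993, -0.115, 0.0, -0.0]
wrist_force: [0.3, 0.5, -0.3]
gripper_width: 0.7
grip_force: 0.0
```

```bash
python3 -c "
from h import *
go((-105.3,0,157))"
```

```text
t 8.0 shelf tcp [-104.5   -0.   159.6] delta cm [-0.08 -0.    0.26] yaw err -0.002 down [ 0.001  0.    -1.   ] F [ 0.3  0.5 -0.3] w 0.710714925018749
```

Emit:
{"name": "arm_command", "arguments": {
  "plan": [
    [[-0.45,0,0.25],[0,0,0],0],
    [[-0.45,0,0.25],[0,0,0],0],
    [[-0.45,0,0.25],[0,0,0],0],
    [[0,0,0],[0,0,0],0]
  ]
}}

```text
time_s: 8.4
tcp_pos: [559.2, 2.8, 150.6]
tcp_rot: [0.993, -0.115, -0.001, 0.0]
wrist_force: [-0.5, -0.5, 0.5]
gripper_width: 0.2
grip_force: 0.0
```

Emit:
{"name": "arm_command", "arguments": {
  "plan": [
    [[-0.6,0,0.3],[0,0,0],0],
    [[-0.6,0,0.3],[0,0,0],0],
    [[-0.6,0,0.35],[0,0,0],0],
    [[-0.6,0,0.35],[0,0,0],0],
    [[0,0,0],[0,0,0],0]
  ]
}}

```text
time_s: 8.9
tcp_pos: [535.4, 8.3, 137.5]
tcp_rot: [0.993, -0.115, -0.001, 0.0]
wrist_force: [-0.7, 0.0, 0.2]
gripper_width: 0.3
grip_force: 0.0
```

```bash
python3 -c "
from h import *
go((-142.4,0,139))"
```

```text
t 8.9 shelf tcp [-143.    -0.3  137.5] delta cm [ 0.06 -0.03 -0.15] yaw err -0.002 down [-0.002 -0.    -1.   ] F [-0.7  0.   0.2] w 0.34848536989509465
```

```bash
python3 -c "
from h import *
import cv2
a=viewer.grab_frame('wrist')[:,:,::-1]
b=viewer.grab_frame('top')[105:265,240:480,::-1]
b=cv2.resize(b,(640,427),interpolation=cv2.INTER_CUBIC)
cv2.imwrite('pics/m3.png',cv2.resize(np.vstack([a[:250],b[80:420]]),None,fx=1,fy=1))"
```

```text
(no output)
```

View pics/m3.png

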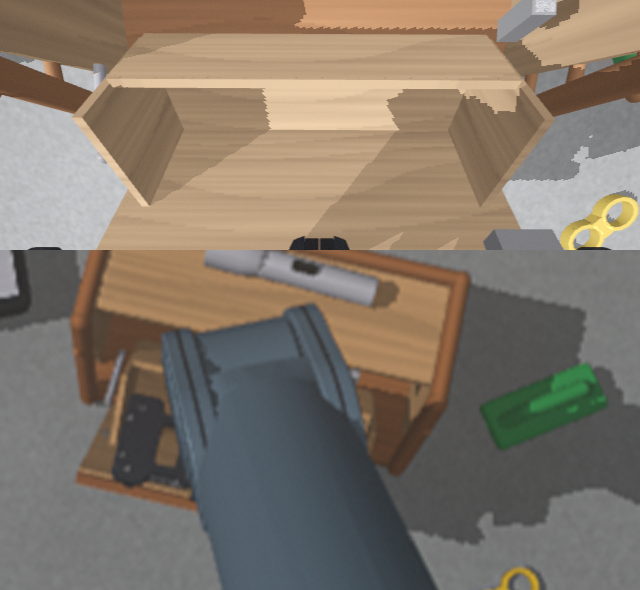

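The picture shows the fingertips inside at (320,240), against the inner face with nothing outside it. The tray has swung further out. I'll continue along the arc.

Emit:
{"name": "arm_command", "arguments": {
  "plan": [
    [[-0.5,0,0.35],[0,0,0],0],
    [[-0.5,0,0.35],[0,0,0],0],
    [[-0.5,0,0.45],[0,0,0],0],
    [[-0.5,0,0.5],[0,0,0],0],
    [[-0.45,0,0.5],[0,0,0],0],
    [[-0.45,0,0.5],[0,0,0],0],
    [[0,0,0],[0,0,0],0]
  ]
}}

```text
time_s: 9.7
tcp_pos: [507.6, 14.9, 110.9]
tcp_rot: [0.993, -0.115, -0.001, 0.0]
wrist_force: [0.1, -0.0, -0.0]
gripper_width: 0.3
grip_force: 0.0
```

Emit:
{"name": "arm_command", "arguments": {
  "plan": [
    [[-0.15,0,0.2],[0,0,0],0],
    [[-0.15,0,0.2],[0,0,0],0],
    [[0,0,0],[0,0,0],0]
  ]
}}

```text
time_s: 10.0
tcp_pos: [507.9, 15.1, 109.0]
tcp_rot: [0.993, -0.115, 0.002, -0.0]
wrist_force: [1.0, -1.3, 6.9]
gripper_width: 0.4
grip_force: 3.3
```

```bash
python3 -c "
from h import *
go((-172,0,111))"
```

```text
t 10.0 shelf tcp [-1.713e+02  1.000e-01  1.090e+02] delta cm [-0.07  0.01 -0.2 ] yaw err -0.003 down [ 0.004 -0.    -1.   ] F [ 1.  -1.3  6.9] w 0.4184588095959736
```

Contact with the stop is firm where the geometry predicts. I'll lift straight up and check.

Emit:
{"name": "arm_command", "arguments": {
  "plan": [
    [[0.3,0,-1],[0,0,0],0],
    [[0,0,-3],[0,0,0],0],
    [[0,0,-4],[0,0,0],0],
    [[0,0,-4],[0,0,0],0],
    [[-2,0,-2],[0,0,0],0],
    [[-4,0,0],[0,0,0],0],
    [[-2,0,0],[0,0,0],0],
    [[0,0,0],[0,0,0],0],
    [[0,0,0],[0,0,0],0]
  ]
}}

```text
time_s: 10.9
tcp_pos: [431.5, 32.8, 248.3]
tcp_rot: [0.993, -0.115, 0.001, -0.0]
wrist_force: [0.6, -0.9, -0.1]
gripper_width: 0.3
grip_force: 0.0
```

```bash
python3 -c "
from h import *
import cv2
print(readout.state()['wrist_force'])
cv2.imwrite('pics/w4.png',viewer.grab_frame('wrist')[:,:,::-1])
c=viewer.calibration('wrist')
for th in (.95,1,1.05,1.1):
  a=th-.2; u=np.array([-np.sin(a),np.cos(a)]); h=np.array([-75,25]); n=np.array([-np.cos(a),-np.sin(a)])
  i=h+150*u; o=i+16*n
  print(th,proj(pt(P,[(i[0],0,i[1]),(o[0],0,o[1]),(i[0],130,i[1]),(i[0],-130,i[1])]),c).round().tolist())"
```

```text
[ 0.64373334 -0.89795159 -0.07598659]
0.95 [[319.0, 118.0], [319.0, 131.0], [166.0, 118.0], [472.0, 117.0]]
1 [[319.0, 124.0], [319.0, 136.0], [170.0, 124.0], [468.0, 124.0]]
1.05 [[319.0, 130.0], [319.0, 141.0], [174.0, 130.0], [464.0, 130.0]]
1.1 [[319.0, 135.0], [319.0, 145.0], [178.0, 135.0], [460.0, 135.0]]
```

View pics/w4.png

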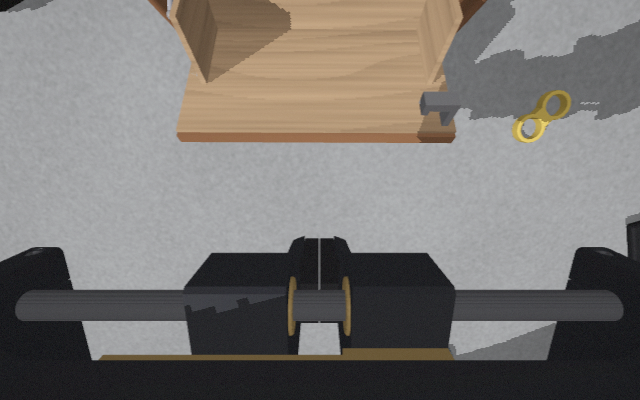

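The upper edge is at row 134, columns 178–456, which matches 1.1 rad. The gripper is clear and the keeper is in place.

```bash
python3 -c "
from workcell import order
print(order.hand_in())"
```

```text
the job is handed in; nothing more can be done
None
```

The tray is fully open at its stop (about 1.1 rad by the last wrist image), the gripper is clear, the mask, brush, flashlight and keeper were never touched, and the job is handed in; hand-in returned no verdict.

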